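# Cap the marked screw jar, bring it to the front of the carousel and hold it there

### The job

Put the orange lid, rim down, fully onto the open jar with the orange band on the screw-jar carousel, and let go of it. Then turn the carousel until that jar faces front, lined up with the yellow pointer on the base, and finish while still holding the turntable itself firmly and still with the gripper, lid still on. Leave the other things on the bench where they are.

Things in the scene. Friction and masses are not known exactly. Their poses are not given: they have to be found in the camera images.
- carousel_base: Fixed base of the carousel: dark steel disc 290 mm across, 14 mm thick, flat on the bench. Origin on the turning axis at bench height; z up. Its front is its -x direction (roughly towards the robot), marked by a 30 mm tall yellow pointer (x -146 to -182 mm, 12 mm wide, top 44 mm above the bench) on a yellow tongue that reaches 185 mm from the axis.
- turntable: All that turns, one piece: light-wood board 270 mm across (top 40 mm above the bench), five fixed clear jars 60 mm across at 72 degree steps, post and bar handle. Four jars are shut with black lids (58 mm across, tops 130 mm up); the open one on the board's -x side has an orange band. Origin on the turning axis, 22 mm up; z up. Turns endlessly both ways, drag about 0.05 N m, stays where left.
- bar_grip (a point): Centre of the dark wooden bar handle on top of the central post of the turntable, on the turning axis, 168 mm above the bench. The bar is 56 mm long (along the turntable's x), 12 mm thick (along its y) and 28 mm high (top 182 mm above the bench); nothing else is near it at that height. It can twist a little in the fingers. Axes as the turntable's.
- jar_seat (a point): On the centre line of the orange-banded jar, 95 mm from the turning axis, at the height of the lower rim of the fully seated lid (108 mm above the bench). The jar's shoulder is 2 mm below; its open neck, 47 mm outside diameter (45 mm at the mouth), ends 18 mm above, and there the lid's inner top comes to rest. Axes as the turntable's.
- front_spot (a point): Point fixed to the base, 95 mm in front of the turning axis, 40 mm above the bench: the centre of the orange-banded jar must stand over it. It does when the turntable's x axis points along the base's x axis.
- orange_lid: Loose orange lid, 58 mm outside diameter, 22 mm high, wall 3 mm (52 mm inside), closed top 4 mm thick, 40 g. It starts rim down on the bench. Origin at the centre of the open rim; z points from the rim to the closed top (up when rim down).
- grey_lid: Bystander: grey lid of the same shape and size as the orange one, rim down on the bench. Origin at the centre of its rim.
- wax_tin: Bystander: blue-banded tin, 66 mm across, 50 mm high. Origin at the centre of its underside.
- oak_offcut: Bystander: oak block 60 x 45 x 35 mm. Origin at the centre of its underside.
- glue_bottle: Bystander: bottle with green label, 60 mm across, 170 mm high, behind the carousel. Origin at the centre of its underside.
- screwdriver: Bystander: screwdriver lying on the bench behind the carousel, along its own x. Origin under its middle.
- dust_brush: Bystander: hand brush lying on the bench at the left, along its own x. Origin under its middle.
Mind the look-alikes: they are no part of the job. There is more than one size of the orange_lid; the one meant has the size given above.

How it is judged:
On the way, in this order (a step that is already met when the one before it is completed fails the run):
1. the orange lid sits rim down, fully on the orange-banded jar, let go (horizontal distance between orange_lid and jar_seat below 0.006 m and z of orange_lid in the frame of jar_seat between -0.004 and 0.005 m and angle between orange_lid's own z axis and vertical below 0.12 rad and contact force between the fingers and orange_lid below 0.1 N), for 0.2 s.
2. the capped jar faces front, in line with the yellow pointer (horizontal distance between orange_lid and jar_seat below 0.006 m and z of orange_lid in the frame of jar_seat between -0.004 and 0.005 m and angle between orange_lid's own z axis and vertical below 0.12 rad and horizontal distance between jar_seat and front_spot below 0.01 m), for 0.2 s.
At the end, for the whole second after the job is handed in: Orange lid rim down on the banded jar (centre within 6 mm, rim within 5 mm of its seat, tilt under 0.12 rad); jar centre within 10 mm (6 degrees) of the front spot; the fingers hold the turntable (contact over 2 N) and it stands still (under 0.1 rad/s) (all of step 2 and contact force between the fingers and turntable above 2 N and angular speed of turntable below 0.1 rad/s); the arm keeps its last pose, push and grip.
It fails at once if another thing on the bench is pushed away (over 30 mm) (distance of any of grey_lid, wax_tin, oak_offcut, glue_bottle, screwdriver, dust_brush from where it was at the start of the episode above 0.03 m).
It also fails if it takes over 72 s, if anything falls off the work surface, if the arm or the gripper's body presses on something with over 40 N, if the wrist force passes 120 N, or if a joint passes its speed limit or range.

### The arm

A 6-joint arm with a two-finger parallel gripper is mounted at the origin on the work surface. World frame = base frame: x ahead of the robot, y to its left, z up, the work surface at z = 0. Lengths are in m, angles in rad, forces in N, time in s.
With the tool pointing down it reaches from about 0.375 to 0.825 m from the base axis. Payload 5.5 kg.
Tool frame: the origin (TCP) lies on the centre line of the jaws, within the pads' length; the fingertips stand 17 mm ahead of it and the grasp point (between the pads) lies 2 mm behind it (tip_extent is the distance from the TCP to the fingertips, in m); z points along the fingers, y is the line along which they close (so a half turn about z gives the same grasp; the last joint's range is limited). The gripper opens to 85 mm and grips with 20 to 120 N. Pads are 22 mm wide; open, the fingers measure 114 mm over their backs; the gripper's body (76 mm by 85 mm) begins 54 mm behind the grasp point. The pads swing forward as they close: fully open they stand 13 mm farther back than shut.
Start: joints at [-1.275, 0.314, -0.047, 1.21, 0, 1.571], TCP at [0.175, -0.574, 0.248] pointing down, gripper open.
Joint ranges: [-2.67, 2.67], [-0.69, 1.73], [-1.03, 1.25], [-2.08, 2.16], [-1.42, 1.45], [-3.14, 3.14]. Speed limits (rad/s): [2.39, 2.39, 3.01, 3.14, 3.14, 3.14].

### API

Orientations are given as a unit quaternion [x, y, z, w].
In Python, from station import * gives the robot as it stands. The module is installed in compiled form; this text tells all that it offers.
- The arm moves only by the tool apply_moves, never from a script. Its argument "plan" is a list that holds one entry, the list of rows, each a list of 5 numbers: the shift along the world's x, y, z in mm, then the turn about the world's z in rad, then the opening in per cent of the stroke, from 0 (shut) to 100 (fully open). A call has 1 to 8 rows; each row is the pose to reach, as a shift and turn from the pose commanded when the call began; what a row does not reach only later rows make up. A row lasts 1/12 s, in which the tool goes at most 41.7 mm and 7.16 degrees, less where a joint would pass 70% of its speed; a pose out of reach is approached as far as the arm can. A call with a gripper value outside its range is refused whole. The fingers move at their own pace and stop on an object; the grip force is fixed at half the most. Time passes only in rows, so rows that repeat a pose let the fingers close. It gives the time, the measured TCP pose, the force, the opening and the grip force at its end, in the units of the state.
- read_state(): the state, without advancing time (a new reading comes with each control period).
- capture(name): name is "scene" or "top"; returns a dict with "pixels" (420x560x3 uint8, red, green, blue), "camera_matrix" (3x3 intrinsics, pixels), "rvec" (rotation vector, rad) and "tvec" (3), from world to camera coordinates, as OpenCV has them. Camera axes: x right, y down, z forward; pixel columns grow to the right and rows downward; lengths in m; the calibration is good to about 2 mm. A picture is of the moment at which its call begins. There is no depth.
- hand_in(): hands the job in; it is judged then, once.
The state is a dict: "t": time; "joint_positions": joint angles; "dq": joint speeds; "joint_efforts": joint torques, N m; "eef_pos": TCP position; "tcp_rot": TCP orientation; "contact_force": force on the tool from outside, world axes, zero at the start; "moment": the same for the moment, N m; "grip_width": opening from 0.0 (shut) to 1.0 (fully open); "grasp_force": force on a finger pad.
Only numpy, scipy, OpenCV 4.12 (cv2) and the standard library are available. Lean on these libraries where they do the work, as an engineer would, in place of code of your own. Each camera call takes 0.05 s, during which the arm holds its last target. There are 200 camera calls.

## Working session

There is one attempt and no reset: what is moved stays moved. The work goes in short steps, Python scripts to look and compute and a tool call to move; the robot and the scene stay as the last step left them, time stands still between calls to the robot, and variables do not carry over. Pictures are saved under pics/ and viewed, at most 10 in all, crops included, and the job is handed in when it is done.

Besides the shell and the picture viewer there is one more tool, called after "Emit:" as a command line: name --argument value ..., lists and objects as JSON in quotes. apply_moves: Moves the arm, as the interface text tells. Its arguments: {"type":"object","properties":{"plan":{"type":"array","items":{"type":"array","items":{"type":"array","items":{"type":"number"}}}}},"required":["plan"]}

```bash
mkdir -p pics; cat > h.py <<'E'
from station import *
import numpy as np, cv2
def cam(n):
    c=capture(n); c['bgr']=cv2.cvtColor(c['pixels'],cv2.COLOR_RGB2BGR); return c
def ray(c,px,z):
    R=cv2.Rodrigues(np.array(c['rvec'],float))[0]; t=np.array(c['tvec'],float).reshape(3)
    K=np.array(c['camera_matrix'],float)
    o=-R.T@t; d=R.T@np.linalg.solve(K,np.array([px[0],px[1],1.0]))
    return o+d*(z-o[2])/d[2]
def proj(c,p):
    return cv2.projectPoints(np.array(p,float).reshape(-1,3),np.array(c['rvec'],float),np.array(c['tvec'],float),np.array(c['camera_matrix'],float),None)[0].reshape(-1,2)
E
python3 - <<'E'
from h import *
a=cam('scene');b=cam('top')
cv2.imwrite('pics/s0.png',a['bgr']);cv2.imwrite('pics/t0.png',b['bgr'])
for c in(a,b):
    R=cv2.Rodrigues(np.array(c['rvec'],float))[0];print(-R.T@np.array(c['tvec']).reshape(3))
    h=cv2.cvtColor(c['bgr'],cv2.COLOR_BGR2HSV)
    for nm,lo,hi in(('or',(4,140,110),(17,255,255)),('ye',(22,140,110),(34,255,255))):
        m=cv2.inRange(h,lo,hi);n,_,st,ce=cv2.connectedComponentsWithStats(m)
        for i in range(1,n):
            if st[i,4]>25:print(nm,st[i],ce[i].round(1),ray(c,ce[i],0.022).round(3))
print(read_state())
E
```

```text
[1.26577405 0.16400218 0.85596735]
or [364 174  25  22 419] [375.9 184.1] [0.287 0.334 0.022]
or [337 189  25  23 452] [348.8 199.5] [0.369 0.248 0.022]
or [374 204  20  18 298] [383.3 212.4] [0.414 0.35  0.022]
or [207 210  23  15 190] [219.1 218.3] [ 0.492 -0.131  0.022]
or [131 223  17  17 235] [139.1 230.9] [ 0.566 -0.347  0.022]
or [  0 311 114  49 364] [ 67.5 344. ] [ 0.912 -0.377  0.022]
or [ 467  335   57   66 2482] [494.4 367.9] [0.859 0.557 0.022]
[0.36618378 0.04283893 1.38947035]
or [  97   75   32   49 1247] [112.4  99.6] [0.864 0.555 0.022]
or [420  78 140  31 571] [485.8 104.3] [ 0.832 -0.488  0.022]
or [167 107  32  16  77] [182.7 118.2] [0.806 0.354 0.022]
or [428 184  21  25 306] [437.6 195.9] [ 0.577 -0.345  0.022]
or [ 47 214   9   8  26] [ 50.6 217.5] [0.53  0.716 0.022]
or [171 253  23  21 370] [181.6 263. ] [0.402 0.351 0.022]
or [205 265  29  28 619] [219.2 278.4] [0.36  0.248 0.022]
or [173 296  29  29 630] [186.6 309.8] [0.277 0.335 0.022]
or [ 52 298   8  10  41] [ 55.3 302.9] [0.297 0.693 0.022]
ye [332 251  15  19 136] [339.4 259.8] [ 0.407 -0.076  0.022]
{'t': 0.1, 'joint_positions': array([-1.27500188e+00,  3.14171994e-01, -4.79619504e-02,  1.21021094e+00,
       -1.77248255e-06,  1.57078713e+00]), 'dq': array([-0.00083195, -0.00085893,  0.00291597,  0.0003957 , -0.00098203,
       -0.00145152]), 'joint_efforts': array([ 2.21828650e-04, -5.40766382e+01,  3.40541160e+01,  1.11877278e-02,
        2.11053822e-05, -4.01355578e-06]), 'eef_pos': array([ 0.17475623, -0.57347286,  0.24751828]), 'tcp_rot': array([ 9.89082153e-01,  1.47363139e-01, -1.14969843e-04, -7.65696891e-04]), 'contact_force': array([ 0.42808447, -0.31709633,  0.26532292]), 'moment': array([ 0.01727939, -0.01107958, -0.02027394]), 'grasp_force': 0.0, 'grip_width': 1.0016798929032689}
```

View pics/t0.png

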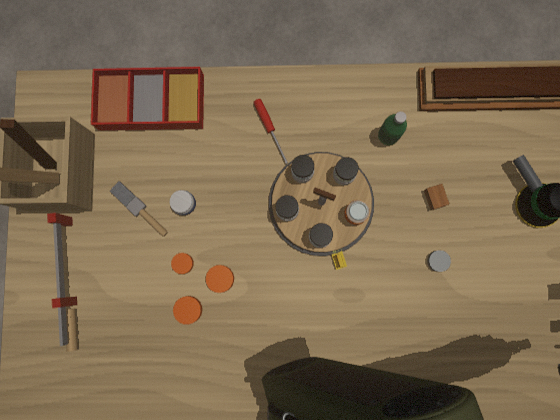

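View pics/s0.png

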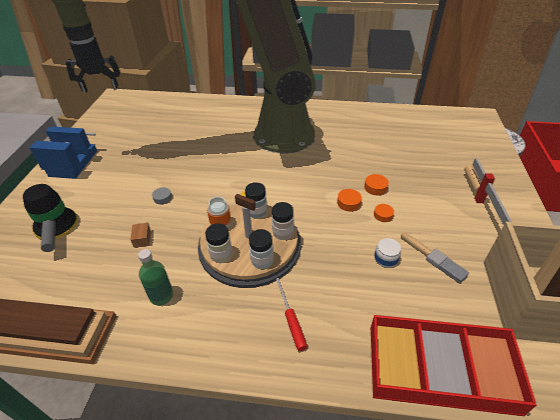

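The top view shows three orange discs at (181,263), (219,278) and (187,310). The carousel is centred at about (322,203), with the open jar at (357,212) and the yellow pointer at (339,260). Next I'll measure the discs against the grey lid at (439,261), which is 58 mm across.

```bash
python3 - <<'E'
from h import *
b=cam('top');a=cam('scene')
def blobs(c,lo,hi,amin,amax):
    h=cv2.cvtColor(c['bgr'],cv2.COLOR_BGR2HSV);m=cv2.inRange(h,lo,hi)
    cs,_=cv2.findContours(m,cv2.RETR_EXTERNAL,cv2.CHAIN_APPROX_NONE)
    return [k for k in cs if amin<cv2.contourArea(k)<amax]
def size(c,k,z):
    P=np.array([ray(c,p,z)[:2] for p in k[:,0]],np.float32)
    (x,y),r=cv2.minEnclosingCircle(P);return (round(x,4),round(y,4)),'rect',np.round(cv2.minAreaRect(P)[1],4),'d_area',round(2*np.sqrt(cv2.contourArea(P)/np.pi),4)
for k in blobs(b,(4,140,110),(17,255,255),300,700): print('top or',k[:,0].mean(0).round(),size(b,k,.022))
for k in blobs(a,(4,140,110),(17,255,255),250,500): print('sc or',k[:,0].mean(0).round(),size(a,k,.022))
g=b['bgr'][245:277,423:455];h=cv2.cvtColor(g,cv2.COLOR_BGR2HSV);m=((h[...,1]<60)&(h[...,2]>90)).astype(np.uint8)
cs,_=cv2.findContours(m,0,1);k=max(cs,key=cv2.contourArea)+np.array([[423,245]]);print('grey',size(b,k.astype(int),.022))
# open jar, pointer, carousel disc
k=blobs(b,(22,140,110),(34,255,255),100,300)[0];print('ptr',k[:,0].mean(0),ray(b,k[:,0].mean(0),.044))
for n,im in(('t',b['bgr'][140:280,250:390]),):
    cv2.imwrite('pics/c1.png',np.hstack([cv2.resize(im,(560,560),interpolation=cv2.INTER_CUBIC)]))
c=np.vstack([cv2.resize(b['bgr'][240:330,155:245],(400,300)),cv2.resize(a['bgr'][165:225,330:410],(400,300))]);cv2.imwrite('pics/c2.png',np.hstack([cv2.imread('pics/c1.png')[:,:400]*0,c[:560]])[:,400:])
E
```

```text
top or [188. 309.] ((0.2783, 0.3343), 'rect', array([0.074 , 0.0755]), 'd_area', np.float64(0.073))
top or [219. 278.] ((0.3594, 0.2482), 'rect', array([0.0758, 0.0722]), 'd_area', np.float64(0.0729))
top or [182. 263.] ((0.4012, 0.3501), 'rect', array([0.0563, 0.057 ]), 'd_area', np.float64(0.0561))
top or [476. 101.] ((0.882, -0.4991), 'rect', array([0.3919, 0.1117]), 'd_area', np.float64(0.0637))
sc or [383. 212.] ((0.4129, 0.3505), 'rect', array([0.0563, 0.075 ]), 'd_area', np.float64(0.065))
sc or [349. 200.] ((0.3686, 0.2507), 'rect', array([0.0723, 0.1011]), 'd_area', np.float64(0.086))
sc or [376. 184.] ((0.2872, 0.3375), 'rect', array([0.0745, 0.1034]), 'd_area', np.float64(0.0875))
grey ((0.4028, -0.3421), 'rect', array([0.0553, 0.0555]), 'd_area', np.float64(0.0554))
ptr [338.79591837 260.16326531] [ 0.40522265 -0.0720264   0.044     ]
```

View pics/c1.png

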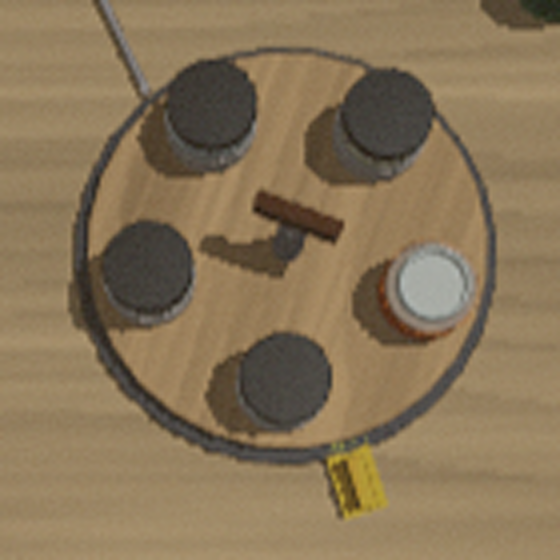

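View pics/c2.png

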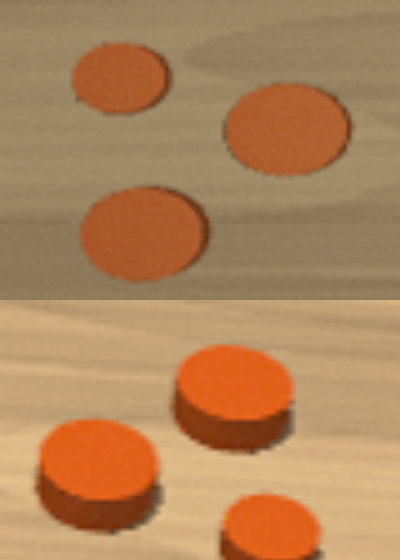

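Lid candidates in the top view: (182,263) is about 57 mm across, while (219,278) and (187,310) are about 74 mm. Only (182,263) matches 58 mm, and the grey lid measures about the same, so that is the one. The enlarged crop confirms it is the smallest disc, rim down. The open jar's mouth is at about (357,211). Now I'll locate the carousel.

```bash
python3 - <<'E'
from h import *
b=cam('top');a=cam('scene')
def fit(c,x0,y0,x1,y1,f,z):
    g=c['bgr'][y0:y1,x0:x1];h=cv2.cvtColor(g,cv2.COLOR_BGR2HSV).astype(int);m=f(h).astype(np.uint8)
    cs,_=cv2.findContours(m,0,1);k=max(cs,key=cv2.contourArea)+np.array([[x0,y0]])
    (u,v),ax,_=cv2.fitEllipse(k);M=cv2.moments(k.astype(np.int32))
    return (round(u,1),round(v,1)),np.round(ax,1),ray(c,(u,v),z).round(4)
blk=lambda h:(h[...,2]<75)&(h[...,1]<90)
for n,x,y in(('A',303,166),('B',347,167),('C',287,207),('D',321,235)):
    print(n,fit(b,x-14,y-14,x+14,y+14,blk,.130))
print('mouth',fit(b,343,197,372,226,lambda h:(h[...,2]>120)&(h[...,1]<60),.126))
print('bar',fit(b,310,184,340,204,lambda h:(h[...,2]<95)&(h[...,1]>100),.182))
E
```

```text
A ((302.3, 166.1), array([21.5, 22.9]), array([0.6411, 0.0224, 0.13  ]))
B ((346.3, 168.5), array([21.6, 22.3]), array([ 0.6334, -0.0884,  0.13  ]))
C ((286.6, 206.8), array([21.3, 22.6]), array([0.5376, 0.0634, 0.13  ]))
D ((318.9, 234.1), array([18.1, 22.3]), array([ 0.4678, -0.0166,  0.13  ]))
mouth ((357.4, 211.1), array([20.4, 21.1]), array([ 0.5251, -0.114 ,  0.126 ]))
bar ((324.5, 193.9), array([ 5.3, 29.2]), array([ 0.5606, -0.0291,  0.182 ]))
```

Emit:
apply_moves --plan '[[[24, 32, 6, 0.12, 100], [48, 64, 12, 0.24, 100], [72, 96, 18, 0.36, 100], [96, 128, 24, 0.48, 100], [120, 160, 30, 0.6, 100], [144, 192, 36, 0.72, 100], [168, 224, 42, 0.84, 100], [192, 256, 48, 0.96, 100]]]'

```text
t: 0.97
eef_pos: [0.3676, -0.3162, 0.2968]
tcp_rot: [0.808, 0.59, 0.0, 0.0]
contact_force: [1.4, -1.3, -0.3]
grip_width: 1.002
grasp_force: 0.0
```

Emit:
apply_moves --plan '[[[8, 40, 0, 0.12, 100], [16, 80, 0, 0.24, 100], [24, 120, 0, 0.36, 100], [32, 160, 0, 0.48, 100], [40, 200, 0, 0.6, 100], [48, 240, 0, 0.72, 100], [56, 280, 0, 0.84, 100], [64, 320, 0, 0.96, 100]]]'

```text
t: 1.63
eef_pos: [0.4308, 0.004, 0.2966]
tcp_rot: [0.444, 0.896, 0.0, 0.0]
contact_force: [0.8, -0.3, -0.2]
grip_width: 0.997
grasp_force: 0.0
```

Emit:
apply_moves --plan '[[[-3, 40, 0, 0.07, 100], [-6, 80, 0, 0.07, 100], [-9, 120, 0, 0.07, 100], [-12, 160, 0, 0.07, 100], [-15, 200, -10, 0.07, 100], [-18, 238, -25, 0.07, 100], [-22, 274, -45, 0.07, 100], [-26, 310, -65, 0.07, 100]]]'

```text
t: 2.3
eef_pos: [0.4046, 0.3143, 0.2311]
tcp_rot: [0.415, 0.91, 0.001, 0.0]
contact_force: [1.1, -0.4, -0.1]
grip_width: 1.001
grasp_force: 0.0
```

Emit:
apply_moves --plan '[[[-3, 18, -25, 0, 100], [-5, 36, -60, 0, 100], [-5, 36, -90, 0, 100], [-5, 36, -110, 0, 100], [-5, 36, -120, 0, 100], [-5, 36, -120, 0, 100], [-5, 36, -120, 0, 100]]]'

```text
t: 2.88
eef_pos: [0.4001, 0.348, 0.1117]
tcp_rot: [0.415, 0.91, -0.0, -0.0]
contact_force: [0.5, -1.0, 0.4]
grip_width: 0.997
grasp_force: 0.0
```

```bash
python3 - <<'E'
from h import *
a=cam('scene')
h=cv2.cvtColor(a['bgr'],cv2.COLOR_BGR2HSV);m=cv2.inRange(h,(4,140,110),(17,255,255))
n,_,st,ce=cv2.connectedComponentsWithStats(m)
for i in range(1,n):
    if st[i,4]>60 and 300<ce[i][0]<420:print(st[i],ce[i],ray(a,ce[i],.022))
# predicted top centre
print(proj(a,[[.4015,.35,.022],[.4015,.35,.0]]))
im=a['bgr'][120:240,320:450];cv2.imwrite('pics/g1.png',cv2.resize(im,(650,600),interpolation=cv2.INTER_CUBIC))
E
```

```text
[364 174  25  22 373] [376.01876676 185.18766756] [0.29243799 0.33435801 0.022     ]
[337 189  25  23 458] [348.95633188 199.55676856] [0.36923254 0.24856465 0.022     ]
[374 204  20  18 302] [383.45033113 212.4602649 ] [0.41426699 0.35062721 0.022     ]
[[382.98412842 209.43909083]
 [381.78669725 214.57039474]]
```

View pics/g1.png

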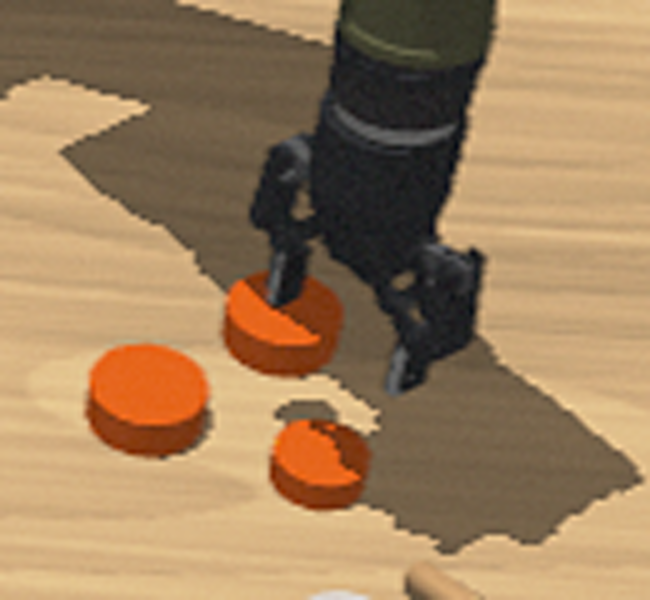

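The crop shows the open fingers above the small lid, which is centred at crop (320,463), i.e. full image (383,212). The gripper is within a few mm of it, so I'll lower and close.

Emit:
apply_moves --plan '[[[1, 3, -30, 0, 100], [1, 3, -60, 0, 100], [1, 3, -80, 0, 100], [1, 3, -92, 0, 100], [1, 3, -92, 0, 100]]]'

```text
t: 3.35
eef_pos: [0.4007, 0.3505, 0.0186]
tcp_rot: [0.415, 0.91, -0.001, -0.0]
contact_force: [-0.3, -1.1, -0.1]
grip_width: 1.003
grasp_force: 0.0
```

Emit:
apply_moves --plan '[[[0, 0, 0, 0, 50], [0, 0, 0, 0, 50], [0, 0, 0, 0, 40], [0, 0, 0, 0, 40], [0, 0, 0, 0, 40], [0, 0, 0, 0, 40]]]'

```text
t: 3.85
eef_pos: [0.4024, 0.3522, 0.0218]
tcp_rot: [0.415, 0.91, 0.002, 0.001]
contact_force: [-2.0, -0.9, 7.7]
grip_width: 0.645
grasp_force: 62.9
```

Emit:
apply_moves --plan '[[[0, 0, 4, 0, 40], [0, 0, 15, 0, 40], [0, 0, 35, 0, 40], [0, 0, 65, 0, 40], [0, 0, 100, 0, 40], [0, 0, 140, 0, 40], [0, 0, 180, 0, 40], [0, 0, 180, 0, 40]]]'

```text
t: 4.52
eef_pos: [0.4044, 0.3542, 0.209]
tcp_rot: [0.415, 0.91, 0.006, 0.003]
contact_force: [1.2, 1.6, -0.3]
grip_width: 0.646
grasp_force: 63.4
```

```bash
python3 - <<'E'
from h import *
a=cam('scene')
s=read_state();print(s['eef_pos'],s['grip_width'],s['grasp_force'])
p=s['eef_pos'];c=proj(a,[p])[0].astype(int);print(c)
x0,y0=c[0]-45,c[1]-40
cv2.imwrite('pics/g2.png',cv2.resize(a['bgr'][y0:y0+80,x0:x0+90],(675,600),interpolation=cv2.INTER_CUBIC));print(x0,y0)
E
```

```text
[0.403574   0.3534129  0.20559296] 0.6462740325943755 63.43082244607233
[395 161]
350 121
```

View pics/g2.png

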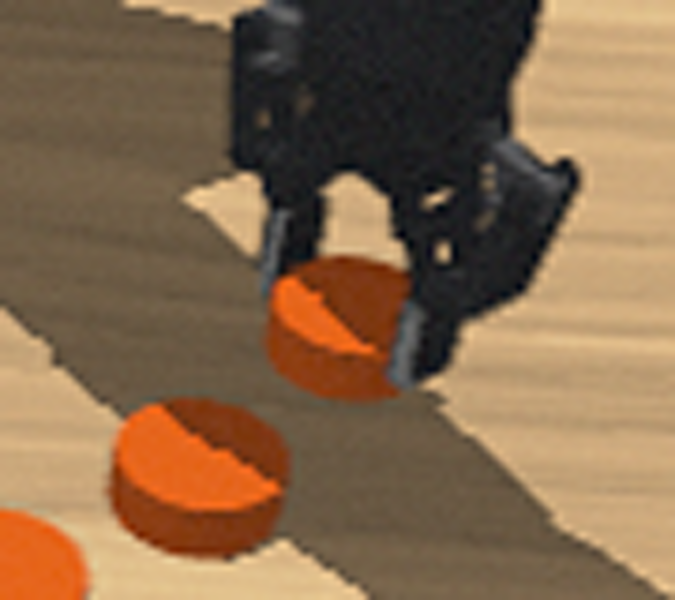

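The lid is held level, spanning crop (265–415, 255–400), and the TCP projects to its middle. I'll carry it over the open jar.

Emit:
apply_moves --plan '[[[10, -38, 6, -0.11, 40], [20, -76, 12, -0.22, 40], [30, -114, 18, -0.33, 40], [40, -152, 24, -0.44, 40], [50, -190, 30, -0.55, 40], [60, -228, 36, -0.66, 40], [70, -266, 42, -0.77, 40], [80, -304, 48, -0.88, 40]]]'

```text
t: 5.23
eef_pos: [0.4804, 0.0451, 0.2474]
tcp_rot: [0.765, 0.644, -0.0, -0.0]
contact_force: [1.5, 0.1, -0.1]
grip_width: 0.649
grasp_force: 63.4
```

Emit:
apply_moves --plan '[[[10, -38, 0, -0.11, 40], [20, -76, 0, -0.22, 40], [30, -114, 0, -0.22, 40], [38, -150, -10, -0.22, 40], [42, -165, -30, -0.22, 40], [42, -166, -50, -0.22, 40], [42, -166, -60, -0.22, 40], [42, -166, -60, -0.22, 40]]]'

```text
t: 5.9
eef_pos: [0.5205, -0.1185, 0.1845]
tcp_rot: [0.829, 0.559, -0.002, -0.002]
contact_force: [-0.5, 0.2, -0.6]
grip_width: 0.648
grasp_force: 63.5
```

```bash
python3 - <<'E'
from h import *
s=read_state();p=s['eef_pos'];print(p,s['tcp_rot'],s['grip_width'])
for n in('scene','top'):
    c=cam(n)
    L=p-[0,0,.022-.022];print(n,'lid top exp',proj(c,[L]),'jar mouth exp',proj(c,[[.524,-.116,.126]]))
    h=cv2.cvtColor(c['bgr'],cv2.COLOR_BGR2HSV);m=cv2.inRange(h,(4,140,60),(17,255,255))
    u=proj(c,[L])[0].astype(int);x0,y0=u[0]-40,u[1]-35
    nn,_,st,ce=cv2.connectedComponentsWithStats(m)
    for i in range(1,nn):
        if st[i,4]>30 and abs(ce[i]-u).max()<45:print(st[i],ce[i])
    cv2.imwrite('pics/g3%s.png'%n,cv2.resize(c['bgr'][y0:y0+80,x0:x0+80],(600,600),interpolation=cv2.INTER_CUBIC));print(x0,y0)
cv2.imwrite('pics/g3.png',cv2.resize(np.hstack([cv2.imread('pics/g3scene.png'),cv2.imread('pics/g3top.png')]),(800,400)))
E
```

```text
[ 0.52048497 -0.11854067  0.18450604] [ 0.82947849  0.55853169 -0.00182691 -0.00210992] 0.6478457945557528
scene lid top exp [[213.3585126  183.29967356]] jar mouth exp [[216.89511773 200.57647782]]
[209 177  17  21 284] [216.76408451 186.55633803]
[207 210  24  15 209] [219.59808612 218.44019139]
173 148
top lid top exp [[362.2669553  209.88800728]] jar mouth exp [[358.15461849 211.50739178]]
[350 203   5  15  50] [351.7  210.52]
[344 205  10  20  48] [347.35416667 216.9375    ]
322 174
```

View pics/g3.png

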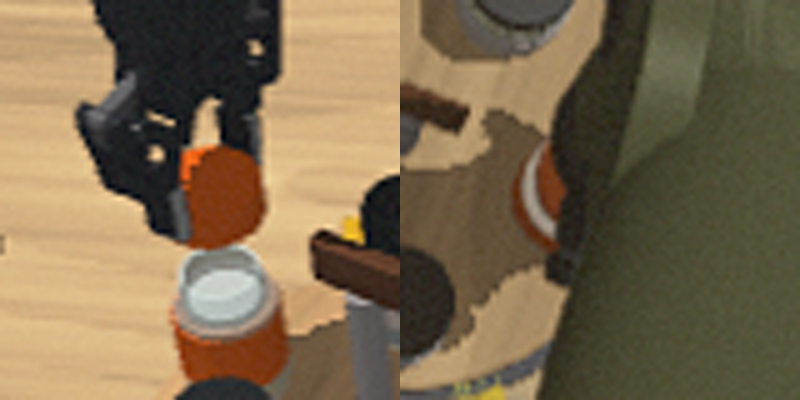

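```bash
cat >> h.py <<'E'
def cyl(c,x,y,z0,z1,r=.029):
    t=np.linspace(0,2*np.pi,180)
    P=np.concatenate([np.c_[x+r*np.cos(t),y+r*np.sin(t),0*t+z] for z in(z0,z1)])
    q=proj(c,P);return q.min(0).round(1),q.max(0).round(1)
E
python3 - <<'E'
from h import *
s=read_state();p=s['eef_pos'];c=cam('scene')
print('lid pred',cyl(c,p[0],p[1],p[2]-.022,p[2]))
h=cv2.cvtColor(c['bgr'],cv2.COLOR_BGR2HSV);m=cv2.inRange(h,(3,120,40),(20,255,255))
sub=m[165:206,195:240];ys,xs=np.where(sub[:34]);print('lid meas',xs.min()+195,ys.min()+165,xs.max()+196,ys.max()+166)
m2=m[203:235,195:245];ys,xs=np.where(m2);print('band',xs.min()+195,xs.max()+196,ys.min()+203,ys.max()+204)
for d in((.524,-.116),(.526,-.114),(.522,-.118)):print('jar pred 60mm',cyl(c,*d,.05,.106,.03),'mouth',cyl(c,*d,.126,.126,.0225))
g=cv2.cvtColor(c['bgr'],cv2.COLOR_BGR2HSV)[190:215,200:240];print(g[8:18:3,:,2])
E
```

```text
lid pred (array([201.8, 175.8]), array([225.3, 196.8]))
lid meas 208 177 240 199
band 206 245 203 229
jar pred 60mm (array([206.8, 198.4]), array([231. , 227.8])) mouth (array([208.5, 194.9]), array([225.3, 206.4]))
jar pred 60mm (array([207.3, 198.9]), array([231.5, 228.4])) mouth (array([209. , 195.5]), array([225.8, 207. ]))
jar pred 60mm (array([206.3, 197.8]), array([230.4, 227.2])) mouth (array([208. , 194.4]), array([224.7, 205.8]))
[[219 219 220 219 220 220 221 220 222 223 225 211 184 160 126 128 128 123
  126 122 125 132 179 213 218 217 217 217 217 216 217 217 218 221 198  84
   58  63  65  76]
 [209 208 211 210 212 213 212 214 216 193 124 114 121 134 141 141 137 133
  137 136 137 144 145 163 179 192 227 225 225 225 225 225 227 228 211 122
   52  57  64  61]
 [219 220 219 221 221 220 219 220 218 186 127 147 193 213 209 209 210 207
  207 207 207 210 214 214 178 125 157 178 195 209 210 211 214 215 215 213
  202 149  75  48]
 [224 224 223 224 224 224 223 226 208 149 171 204 208 213 219 218 217 214
  211 200 188 189 189 193 174 135 151 171 155 180 204 200 201 200 201 198
  197 201 207 211]]
```

Scene crop: the lid is above and slightly behind the mouth, its visible blob spanning columns 209–226 and rows 177–198, which is within about 1 px of the TCP prediction. The jar matches (0.524, -0.116). Shift +3, +1 mm and lower carefully.

Emit:
apply_moves --plan '[[[3, 1, -10, 0, 40], [3, 1, -22, 0, 40], [3, 1, -32, 0, 40], [3, 1, -36, 0, 40], [3, 1, -39, 0, 40], [3, 1, -42, 0, 40], [3, 1, -42, 0, 40]]]'

```text
t: 6.63
eef_pos: [0.5258, -0.1178, 0.145]
tcp_rot: [0.829, 0.559, -0.0, -0.0]
contact_force: [-0.2, -0.3, -0.3]
grip_width: 0.646
grasp_force: 63.5
```

Emit:
apply_moves --plan '[[[0, 0, -3, 0, 40], [0, 0, -6, 0, 40], [0, 0, -9, 0, 40], [0, 0, -11, 0, 40], [0, 0, -11, 0, 40]]]'

```text
t: 7.05
eef_pos: [0.5256, -0.1179, 0.1338]
tcp_rot: [0.829, 0.559, -0.0, -0.0]
contact_force: [-0.7, -0.0, 0.1]
grip_width: 0.646
grasp_force: 63.5
```

Emit:
apply_moves --plan '[[[0, 0, -1, 0, 40], [0, 0, -2, 0, 40], [0, 0, -3, 0, 40], [0, 0, -3, 0, 40]]]'

```text
t: 7.38
eef_pos: [0.5258, -0.1179, 0.1311]
tcp_rot: [0.829, 0.559, -0.0, -0.0]
contact_force: [-0.1, 0.7, -0.6]
grip_width: 0.644
grasp_force: 63.5
```

Emit:
apply_moves --plan '[[[0, 0, -1, 0, 40], [0, 0, -2, 0, 40], [0, 0, -2, 0, 40]]]'

```text
t: 7.63
eef_pos: [0.5264, -0.118, 0.1298]
tcp_rot: [0.829, 0.559, 0.0, 0.0]
contact_force: [0.2, -0.4, 2.1]
grip_width: 0.646
grasp_force: 63.8
```

Emit:
apply_moves --plan '[[[0, 0, 1, 0, 75], [0, 0, 1, 0, 80], [0, 0, 1, 0, 90], [0, 0, 1, 0, 100], [0, 0, 1, 0, 100], [0, 0, 1, 0, 100]]]'

```text
t: 8.13
eef_pos: [0.5258, -0.1179, 0.1302]
tcp_rot: [0.829, 0.559, -0.0, -0.0]
contact_force: [-0.1, 0.3, -0.4]
grip_width: 1.003
grasp_force: 0.0
```

Emit:
apply_moves --plan '[[[0, 0, 10, 0, 100], [0, 0, 30, 0, 100], [0, 0, 65, 0, 100], [0, 0, 100, 0, 100], [0, 0, 130, 0, 100], [-30, 0, 140, 0, 100], [-70, 0, 140, 0, 100], [-100, 0, 140, 0, 100]]]'

```text
t: 8.8
eef_pos: [0.4247, -0.1179, 0.2719]
tcp_rot: [0.829, 0.559, 0.0, 0.001]
contact_force: [0.6, 0.5, 0.3]
grip_width: 0.998
grasp_force: 0.0
```

```bash
python3 - <<'E'
from h import *
s=read_state();print(s['eef_pos'])
c=cam('scene');b=cam('top')
h=cv2.cvtColor(c['bgr'],cv2.COLOR_BGR2HSV);m=cv2.inRange(h,(3,120,40),(20,255,255))
n,_,st,ce=cv2.connectedComponentsWithStats(m)
for i in range(1,n):
    if st[i,4]>30 and 190<ce[i][0]<245:print(st[i],ce[i])
print('lid pred',cyl(c,.524,-.116,.108,.130))
cv2.imwrite('pics/g4.png',np.hstack([cv2.resize(c['bgr'][170:250,190:270],(400,400),interpolation=2),cv2.resize(b['bgr'][150:280,270:400],(400,400),interpolation=2)]))
E
```

```text
[ 0.42465979 -0.11790344  0.27191691]
[238   4  13  54 373] [244.29758713  27.01608579]
[219  21   4  26  41] [221.19512195  32.75609756]
[231  21   8  74 127] [234.21259843  62.97637795]
[235 191  20  19 187] [244.60962567 200.80748663]
[206 194  26  31 599] [217.99499165 208.98163606]
lid pred (array([205.8, 192.3]), array([228.4, 212.9]))
```

View pics/g4.png

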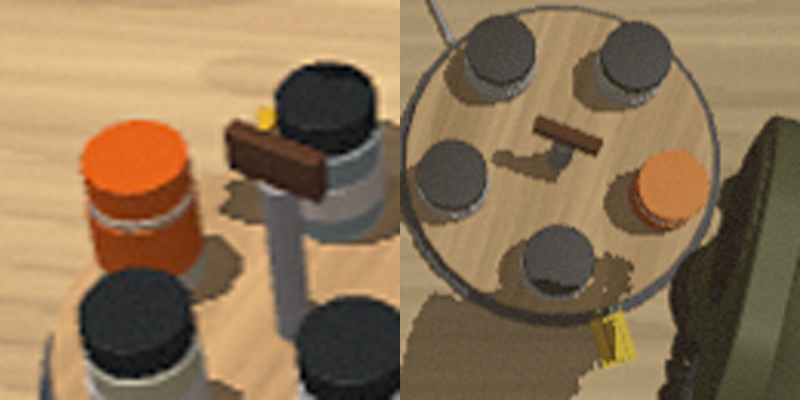

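The lid is seated level on the banded jar, at left crop (135,185) and right crop (672,185). Next I'll measure the jar and pointer angles for the turn.

```bash
cat > ang.py <<'E'
from h import *
b=cam('top');h=cv2.cvtColor(b['bgr'],cv2.COLOR_BGR2HSV)
C=np.array([.5605,-.028])
m=cv2.inRange(h,(3,120,90),(18,255,255));n,_,st,ce=cv2.connectedComponentsWithStats(m)
for i in range(1,n):
    if st[i,4]>150 and 270<ce[i][0]<390:
        p=ray(b,ce[i],.125)[:2];v=p-C;print('lid',ce[i],st[i],p,np.linalg.norm(v),np.degrees(np.arctan2(v[1],v[0])))
m=cv2.inRange(h,(21,110,70),(35,255,255))
m[:, :310]=0;m[:,370:]=0;m[:230]=0;m[290:]=0
ys,xs=np.where(m);P=np.array([ray(b,(x,y),.03)[:2] for x,y in zip(xs,ys)])
v=P.mean(0)-C;print('ptr',P.mean(0),np.linalg.norm(v),np.degrees(np.arctan2(v[1],v[0])),len(P),cv2.minAreaRect(P.astype(np.float32)))
m=(h[...,2]<100)&(h[...,1]>100);m=m.astype(np.uint8)[180:208,305:345]
cs,_=cv2.findContours(m,0,1);k=max(cs,key=cv2.contourArea)+np.array([[305,180]])
Q=np.array([ray(b,q,.182)[:2] for q in k[:,0]],np.float32);r=cv2.minAreaRect(Q);bx=cv2.boxPoints(r);e=max(bx[1]-bx[0],bx[2]-bx[1],key=np.linalg.norm);print('bar',r,np.degrees(np.arctan2(e[1],e[0])))
E
python3 ang.py
```

```text
lid [357.1376673  210.91586998] [343 198  28  27 523] [ 0.52564976 -0.11362193] 0.09244270681561322 -112.14753613484132
ptr [ 0.40527743 -0.07609079] 0.16250159952526277 -162.78606351163913 147 ((0.40821364521980286, -0.073032908141613), (0.050307996571063995, 0.03095531091094017), 15.631874084472656)
bar ((0.5610424876213074, -0.028021443635225296), (0.05321291834115982, 0.013312846422195435), 67.96504974365234) 67.96507
```

Emit:
apply_moves --plan '[[[32, 21, 0, 0, 100], [64, 42, 0, 0, 100], [96, 63, 0, 0, 100], [122, 80, 0, 0, 100], [136, 90, -10, 0, 100], [136, 90, -30, 0, 100], [136, 90, -50, 0, 100], [136, 90, -50, 0, 100]]]'

```text
t: 9.62
eef_pos: [0.561, -0.0272, 0.2164]
tcp_rot: [0.829, 0.559, -0.002, -0.002]
contact_force: [-0.5, -1.0, 0.3]
grip_width: 1.0
grasp_force: 0.0
```

Emit:
apply_moves --plan '[[[0, 0, -15, 0, 100], [0, 0, -35, 0, 100], [0, 0, -50, 0, 100], [0, 0, -56, 0, 100], [0, 0, -56, 0, 100]]]'

```text
t: 10.03
eef_pos: [0.5616, -0.0279, 0.1637]
tcp_rot: [0.829, 0.559, -0.001, -0.001]
contact_force: [-0.7, -0.2, 0.5]
grip_width: 1.001
grasp_force: 0.0
```

Emit:
apply_moves --plan '[[[0, 0, 0, 0, 70], [0, 0, 0, 0, 40], [0, 0, 0, 0, 20], [0, 0, 0, 0, 5], [0, 0, 0, 0, 0], [0, 0, 0, 0, 0], [0, 0, 0, 0, 0], [0, 0, 0, 0, 0]]]'

```text
t: 10.7
eef_pos: [0.5621, -0.0279, 0.1652]
tcp_rot: [0.829, 0.559, 0.0, 0.0]
contact_force: [-2.1, 1.0, 4.1]
grip_width: 0.186
grasp_force: 58.5
```

Emit:
apply_moves --plan '[[[0, 0, 0, -0.03, 0], [0, 0, 0, -0.08, 0], [0, 0, 0, -0.14, 0], [0, 0, 0, -0.2, 0], [0, 0, 0, -0.26, 0], [0, 0, 0, -0.32, 0], [0, 0, 0, -0.38, 0], [0, 0, 0, -0.44, 0]]]'

```text
t: 11.37
eef_pos: [0.5626, -0.0283, 0.1652]
tcp_rot: [0.932, 0.363, 0.001, 0.001]
contact_force: [0.0, -1.3, 2.7]
grip_width: 0.188
grasp_force: 58.5
```

Emit:
apply_moves --plan '[[[0, 0, 0, -0.06, 0], [0, 0, 0, -0.12, 0], [0, 0, 0, -0.18, 0], [0, 0, 0, -0.24, 0], [0, 0, 0, -0.3, 0], [0, 0, 0, -0.36, 0], [0, 0, 0, -0.42, 0], [0, 0, 0, -0.45, 0]]]'

```text
t: 12.03
eef_pos: [0.563, -0.0289, 0.1652]
tcp_rot: [0.989, 0.146, 0.001, 0.001]
contact_force: [0.8, -3.4, 2.5]
grip_width: 0.19
grasp_force: 58.6
```

Emit:
apply_moves --plan '[[[0, 0, 0, 0, 0], [0, 0, 0, 0, 0], [0, 0, 0, 0, 0], [0, 0, 0, 0, 0]]]'

```text
t: 12.37
eef_pos: [0.563, -0.0289, 0.1652]
tcp_rot: [0.989, 0.148, 0.001, 0.001]
contact_force: [2.2, -5.1, 4.6]
grip_width: 0.187
grasp_force: 58.8
```

```bash
python3 - <<'E'
exec(open('ang.py').read().split("m=(h[...,2]<100)")[0])
c=cam('scene');s=read_state();print(s['eef_pos'],s['tcp_rot'],s['grasp_force'],s['contact_force'],s['moment'])
h=cv2.cvtColor(c['bgr'],cv2.COLOR_BGR2HSV);m=cv2.inRange(h,(3,120,90),(18,255,255));n,_,st,ce=cv2.connectedComponentsWithStats(m)
for i in range(1,n):
    if st[i,4]>30 and 180<ce[i][0]<310 and ce[i][1]>150:print(st[i],ce[i])
for a in(-158,-161,-164,-167,-170):
    t=np.radians(a);x,y=C+.095*np.array([np.cos(t),np.sin(t)]);print(a,cyl(c,x,y,.108,.130))
cv2.imwrite('pics/g5.png',np.hstack([cv2.resize(c['bgr'][150:250,190:290],(400,400),interpolation=2),cv2.resize(b['bgr'][150:280,270:400],(400,400),interpolation=2)]))
E
```

```text
<string>:11: RuntimeWarning: Mean of empty slice.
  ret = ret.dtype.type(ret / rcount)
Traceback (most recent call last):
cv2.error: OpenCV(4.12.0) /io/opencv/modules/imgproc/src/convhull.cpp:143: error: (-215:Assertion failed) total >= 0 && (depth == CV_32F || depth == CV_32S) in function 'convexHull'
```

```bash
python3 - <<'E'
from h import *
C=np.array([.5605,-.028]);b=cam('top')
c=cam('scene');s=read_state();print(s['eef_pos'],s['tcp_rot'],s['grasp_force'],s['moment'])
h=cv2.cvtColor(c['bgr'],cv2.COLOR_BGR2HSV);m=cv2.inRange(h,(3,120,90),(18,255,255));n,_,st,ce=cv2.connectedComponentsWithStats(m)
for i in range(1,n):
    if st[i,4]>30 and 180<ce[i][0]<310 and ce[i][1]>150:print(st[i],ce[i])
for a in(-158,-161,-164,-167,-170):
    t=np.radians(a);x,y=C+.095*np.array([np.cos(t),np.sin(t)]);print(a,cyl(c,x,y,.108,.130))
t=np.radians(-164);print(proj(c,[[C[0]+r*np.cos(t),C[1]+r*np.sin(t),.044] for r in(.146,.182)]))
cv2.imwrite('pics/g5.png',np.hstack([cv2.resize(c['bgr'][150:250,190:290],(400,400),interpolation=2),cv2.resize(b['bgr'][150:280,270:400],(400,400),interpolation=2)]))
E
```

```text
[ 0.56297116 -0.0288678   0.16516735] [0.98904888 0.14758033 0.00101295 0.0011522 ] 58.81273627281189 [-1.05187847 -0.47375805 -0.04223053]
[240 189   9   8  43] [244.02325581 191.76744186]
[233 199  10  15  62] [236.51612903 207.53225806]
-158 (array([229.2, 181.4]), array([250.7, 201.2]))
-161 (array([230.9, 181.1]), array([252.4, 200.9]))
-164 (array([232.7, 180.9]), array([254.1, 200.6]))
-167 (array([234.5, 180.7]), array([255.9, 200.5]))
-170 (array([236.3, 180.6]), array([257.7, 200.3]))
[[244.12802623 197.90357682]
 [243.1217137  190.04593428]]
```

View pics/g5.png

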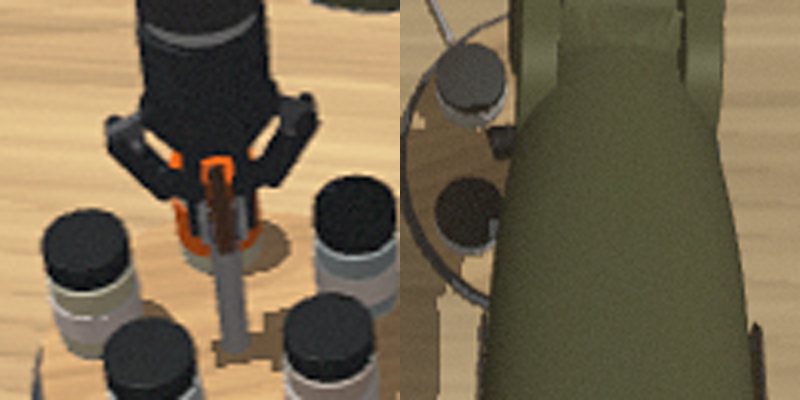

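```bash
python3 - <<'E'
from h import *
C=np.array([.5605,-.028]);c=cam('scene')
h=cv2.cvtColor(c['bgr'],cv2.COLOR_BGR2HSV);m=((h[...,2]<60)).astype(np.uint8)
m[:, :195]=0;m[:,295:]=0;m[:195]=0;m[265:]=0
n,_,st,ce=cv2.connectedComponentsWithStats(m)
for i in range(1,n):
    if st[i,4]>150:print(st[i],[st[i,0]+st[i,2]/2,st[i,1]+st[i,3]/2])
for a in(-160,-164,-168):
    o=[]
    for k in range(1,5):
        t=np.radians(a+72*k);q=cyl(c,C[0]+.095*np.cos(t),C[1]+.095*np.sin(t),.110,.130);o.append(((q[0]+q[1])/2).round(1).tolist())
    print(a,o)
    t=np.radians(a);print('band',cyl(c,C[0]+.095*np.cos(t),C[1]+.095*np.sin(t),.05,.106,.03))
E
```

```text
[269 195  20  19 322] [np.float64(279.0), np.float64(204.5)]
[201 203  21  20 345] [np.float64(211.5), np.float64(213.0)]
[261 223  23  23 403] [np.float64(272.5), np.float64(234.5)]
[215 229  24  23 408] [np.float64(227.0), np.float64(240.5)]
-160 [[210.9, 212.4], [229.0, 239.9], [273.4, 231.9], [277.6, 201.2]]
band (array([230.9, 187.3]), array([253.5, 215.9]))
-164 [[211.5, 210.7], [226.8, 239.0], [271.5, 233.4], [278.9, 202.8]]
band (array([233.2, 187. ]), array([255.7, 215.5]))
-168 [[212.3, 209.0], [224.6, 238.0], [269.6, 234.7], [279.8, 204.2]]
band (array([235.6, 186.8]), array([258. , 215.3]))
```

All four black lids fit a jar angle of about -164°, and the pointer measures about -163.7°. The bar is gripped firmly and nothing is moving, so I'll hand in.

```bash
python3 -c "
from station import *
print(hand_in())"
```

```text
the job is handed in; nothing more can be done
None
```

I handed the job in with the orange lid seated on the banded jar, the jar measured within about 1° of the yellow pointer, and the gripper holding the turntable's bar handle still at about 59 N; `hand_in` gave no verdict.

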